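# Click the load indicator's range lever to its third notch

### The job

Set the load indicator for the next asphalt core: push the orange range lever along its slot, away from its parked end, with the fingertips, counting the clicks, and leave it resting in the third notch without running on to the fourth. Only then push the green button down to accept the range and let it come back up. Only push, do not pinch the lever; leave the red button alone and the two cores and the brass weight standing where they are.

Things in the scene. Friction and masses are not known exactly. Their poses are not given: they have to be found in the camera images.
- console: load indicator, a flat box 160 (x) x 250 (y) x 70 mm high, teal below and white above, fixed to the table; origin at the centre of its underside, z up. On its flat top (70 mm above the table): a slot along its y axis at x = 0, from y = -79 to +29 mm; a blank dark display (flat); the buttons; the brass weight
- lever (a joint): travel of the orange lever along the slot, m, growing towards console +y: 0 = parked end stop (tab centre at console x 0, y -65 mm), 0.080 = far stop. Starts parked, at 0 to 0.005. Notches at 0.020, 0.034, 0.048 (third), 0.062, 0.076; a spring crest lies 7 mm before each. Past a crest the spring draws the lever on into the next notch by itself (a click), ahead of the pushing finger
- lever_top (a point): centre of the top of the lever (109 mm above the table). The lever is an upright orange tab 24 mm (console x) x 16 mm (console y) x 34 mm high, standing 1 mm over the console's top, with a grey 18 x 10 x 3 mm cap; moves with the lever
- accept (a joint): green button: 0 up, 0.006 fully down, in m; a spring of 4 N when fully down returns it
- accept_top (a point): centre of the top of the green button, 24 mm across, at console x = -40, y = +88 mm; it is pressed straight down
- cancel (a joint): red button: 0 up, 0.006 fully down, in m; not to be pressed
- cancel_top (a point): centre of the top of the red button, 24 mm across, at console x = +40, y = +88 mm
- core_big_mid (a point): centre of a loose black asphalt core, 100 mm across and 63 mm high, standing on the table beside the console
- core_slim_mid (a point): centre of a loose black asphalt core, 50 mm across and 100 mm high, standing on the table beside the console
- weight_mid (a point): centre of a loose brass weight, 26 mm across and 36 mm high, standing on the console's top near the slot
- lever_push (a point): centre of the flat face of the orange tab on the console's -y side, the face that is pushed: 8 mm behind the tab's centre, 88 mm above the table. It takes about 4 to 6 N to push the lever out of the park place or a notch; within the park place it slides almost freely (0.4 N)

How it is judged:
By the outcome, as a careful person would: the job done as asked, in the order asked, and still so for the second after the job is handed in, with the robot touching nothing.
It also fails if it takes over 54 s, if anything falls off the work surface, if the arm or the gripper's body presses on something with over 40 N, if the wrist force passes 120 N, or if a joint passes its speed limit or range.

### The arm

A 6-joint arm with a two-finger parallel gripper is mounted at the origin on the work surface. World frame = base frame: x ahead of the robot, y to its left, z up, the work surface at z = 0. Lengths are in m, angles in rad, forces in N, time in s.
With the tool pointing down it reaches from about 0.275 to 0.725 m from the base axis. Payload 5.6 kg.
Tool frame: the origin (TCP) lies midway between the tips of the shut fingers; the grasp point (between the pads) lies arm.pinch_z behind it (arm.pinch_z is the distance from the TCP to the grasp point, in m); z points along the fingers, y is the direction in which the jaws open and shut (so a half turn about z gives the same grasp; the last joint's range is limited). The gripper opens to 85 mm and grips with 20 to 120 N. Pads are 22 mm wide; open, the fingers measure 114 mm over their backs; the gripper's body (76 mm by 85 mm) begins 54 mm behind the grasp point. The pads swing forward as they close: fully open they stand 13 mm farther back than shut.
Start: joints at [-0.862, 0.255, 0.108, 0, -1.424, -0.285], TCP at [0.226, -0.501, 0.231] pointing down, gripper open.
Joint ranges: [-2.95, 2.95], [-1.21, 1.97], [-1.09, 1.5], [-2.87, 1.71], [-2.94, -0.07], [-3.05, 3.05]. Speed limits (rad/s): [2.57, 2.57, 3.14, 3.14, 3.14, 3.14].

### API

Orientations are given as a 3x3 rotation matrix whose columns are the frame's x, y, z axes.
In Python, from station import readout, viewer, arm gives the robot as it stands.
- The arm moves only by the tool move_arm, never from a script. Its argument "commands" is a list of rows, each a list of 4 numbers: the shift along the tool's x, y, z scaled (see below), then the turn about the tool's z scaled (see below). A call has 1 to 8 rows; each row is the pose to reach, as a shift and turn from the pose commanded when the call began, along the tool's axes at that moment, turning the shorter way round; what a row does not reach only later rows make up. The controller multiplies each number of a shift by 30 cm and each number of a turn by 360 degrees. A row lasts 1/12 s, in which the tool goes at most 41.7 mm and 7.16 degrees, less where a joint would pass 70% of its speed; a pose out of reach is approached as far as the arm can. A call with a number of a shift or a turn outside -1 to 1 is refused whole. A call with a gripper value outside its range is refused whole. "jaw" is the opening, from -1 (shut) to 1 (fully open), set as the call begins (left out, the last holds). The fingers move at their own pace and stop on an object; "force" is the grip in N (left out, the last holds). Time passes only in rows, so rows that repeat a pose let the fingers close. It gives the time, the measured TCP pose, the force and the opening at its end, in the units of the state.
- readout.sense(): the state, without advancing time (a new reading comes with each control period).
- viewer.grab_frame(name): name is "scene" or "top" or "wrist"; returns a dict with "color" (480x640x3 uint8, red, green, blue), "fx", "fy", "cx", "cy" (pixels), "pose" (4x4, takes a point from camera to world coordinates). Camera axes: x right, y up, looking along -z (the intrinsics and any distortion apply to the point x, -y, -z); pixel columns grow to the right and rows downward; lengths in m; the calibration is good to about 2 mm. The wrist camera is an equidistant fisheye: a pixel r from the principal point sees the ray r / f radians off the axis. A picture is of the moment at which its call begins. There is no depth.
- arm.hand_in(): hands the job in, once; it reports no verdict.
Trained networks look in a picture, given as the dict that the camera call returned (one of the last four; its "shot" number tells which), for a name from the list of things; names that differ only in an ending like _2 or _b are one class to them, and where a whole thing is asked for, a point or a joint stands for the part that bears it (a point fixed in the world has none). Each returns a list of dicts, best first, with "conf" (0 to 1); they miss things now and then, are a little off and sometimes report something else, mostly with a low value. They report only what shows in the picture. A call takes as long as a camera call.
- viewer.search_frame(picture, name): "extent" ([left, top, width, height] in pixels, round what is visible of it).
- viewer.outline_of(picture, name): "pixels" (480x640 bool, what is visible of it) and "extent" ([left, top, width, height] in pixels, round what is visible of it).
- viewer.tip_of(picture, name): "at" ([column, row] in pixels: a listed point, or the origin of a listed thing).
The state is a dict: "time": time; "qpos": joint angles; "joint_velocities": joint speeds; "joint_efforts": joint torques, N m; "tool_pos": TCP position; "tool_rot": TCP orientation; "force": force on the tool from outside, world axes, zero at the start; "moment": the same for the moment, N m; "opening": finger opening in m.
Only numpy, scipy, OpenCV 4.12 (cv2) and the standard library are available. Lean on these libraries where they do the work, as an engineer would, in place of code of your own. Each camera call takes 0.05 s, during which the arm holds its last target.

## Working session

There is one attempt and no reset: what is moved stays moved. The work goes in short steps, Python scripts to look and compute and a tool call to move; the robot and the scene stay as the last step left them, time stands still between calls to the robot, and variables do not carry over. Pictures are saved under pics/ and viewed, and the job is handed in when it is done.

Besides the shell and the picture viewer there is one more tool, called after "Emit:" as name([rows], argument=value, ...), one row to a line, values as JSON. move_arm: Moves the arm, as the interface text tells. Its arguments: {"type":"object","properties":{"commands":{"type":"array","items":{"type":"array","items":{"type":"number","minimum":-1,"maximum":1}}},"jaw":{"type":"number"},"force":{"type":"number"}},"required":["commands"]}

```bash
mkdir -p pics
python3 - <<'E'
from station import readout, viewer, arm
import cv2,numpy as np
s=readout.sense();print({k:np.round(v,4).tolist() for k,v in s.items()},arm.pinch_z)
for n in("scene","top"):
    p=viewer.grab_frame(n);cv2.imwrite(f"pics/{n}0.png",p["color"][:,:,::-1])
    print(n,p["fx"],p["fy"],p["cx"],p["cy"],np.round(p["pose"],4).tolist(),[k for k in p])
    for t in("lever_top","accept_top","cancel_top","lever_push","core_big_mid","core_slim_mid","weight_mid","console"):
        print(t,[(np.round(d["at"],1).tolist(),round(d["conf"],2)) for d in viewer.tip_of(p,t)[:2]])
E
```

```text
{'time': 0.0, 'qpos': [-0.8624, 0.2557, 0.107, -0.0005, -1.4239, -0.2846], 'joint_velocities': [0.0003, -0.0005, -0.0001, -0.0012, -0.0006, -0.0001], 'joint_efforts': [-0.0014, -38.6635, 23.794, 5.3654, -0.0062, 0.0], 'tool_pos': [0.226, -0.5009, 0.2304], 'tool_rot': [[-0.9116, -0.4111, -0.0008], [-0.4111, 0.9116, 0.0017], [0.0, 0.0019, -1.0]], 'force': [-0.5272, 0.2448, 0.2205], 'moment': [-0.0106, -0.014, -0.0416], 'opening': 0.0853} 0.0187
scene 455.04252372203877 455.04252372203877 317.2080923088609 235.28377827541752 [[-0.5707, -0.4543, 0.6841, 1.0896], [0.8212, -0.3155, 0.4755, 0.3895], [-0.0002, 0.8331, 0.5531, 0.4905], [0.0, 0.0, 0.0, 1.0]] ['color', 'fx', 'fy', 'cx', 'cy', 'pose', 'shot']
lever_top [([284.4, 207.4], 0.87)]
accept_top []
cancel_top [([354.5, 261.9], 0.66), ([459.6, 319.6], 0.26)]
lever_push [([282.7, 221.1], 0.74)]
core_big_mid [([456.6, 318.2], 0.72), ([353.2, 262.8], 0.65)]
core_slim_mid [([226.4, 212.2], 0.55)]
weight_mid [([281.3, 243.3], 0.61)]
console [([317.7, 277.4], 0.95)]
top 571.8731120321894 571.8731120321894 317.18219822422566 240.62540080240453 [[0.0038, 0.9952, -0.0977, 0.441], [-1.0, 0.0033, -0.0056, 0.0489], [-0.0052, 0.0977, 0.9952, 1.2874], [0.0, 0.0, 0.0, 1.0]] ['color', 'fx', 'fy', 'cx', 'cy', 'pose', 'shot']
lever_top [([356.6, 223.3], 0.52)]
accept_top [([283.3, 244.6], 0.65)]
cancel_top [([282.2, 210.8], 0.51)]
lever_push [([355.1, 226.1], 0.54)]
core_big_mid [([215.2, 228.6], 0.87)]
core_slim_mid [([423.6, 232.1], 0.93)]
weight_mid [([343.7, 200.3], 0.41)]
console [([322.5, 233.6], 0.93)]
```

View pics/scene0.png

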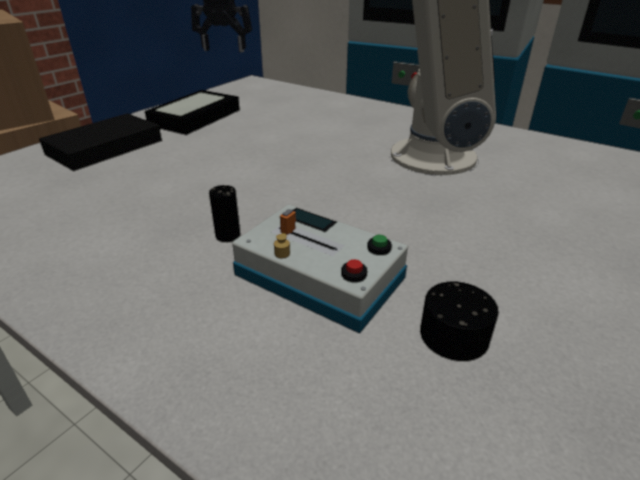

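View pics/top0.png

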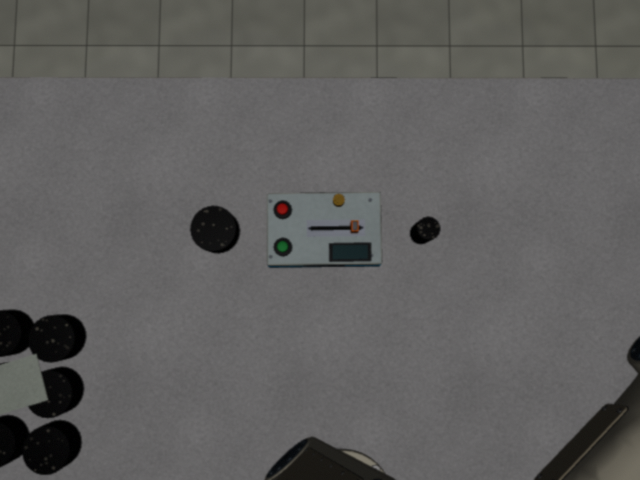

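```bash
cat > h.py <<'E'
import numpy as np
def ray(p,uv):
    d=np.array([(uv[0]-p["cx"])/p["fx"],-(uv[1]-p["cy"])/p["fy"],-1.]);P=np.array(p["pose"]);return P[:3,3],P[:3,:3]@d
def onz(p,uv,z):
    o,d=ray(p,uv);return o+d*(z-o[2])/d[2]
def proj(p,X):
    P=np.array(p["pose"]);c=P[:3,:3].T@(np.array(X)-P[:3,3]);return np.array([p["cx"]-p["fx"]*c[0]/c[2],p["cy"]+p["fy"]*c[1]/c[2]])
E
python3 - <<'E'
from station import viewer
from h import *
import cv2
for n in("scene","top"):
    p=viewer.grab_frame(n)
    im=p["color"].astype(int);R,G,B=im[...,0],im[...,1],im[...,2]
    hsv=cv2.cvtColor(p["color"],cv2.COLOR_RGB2HSV)
    for t,z in(("lever_top",.109),("accept_top",.08),("cancel_top",.08),("core_big_mid",.0315),("core_slim_mid",.05),("weight_mid",.088),("console",0)):
        for d in viewer.tip_of(p,t)[:1]: print(n,t,np.round(d["at"],1),np.round(onz(p,d["at"],z),4))
    c=cv2.resize(p["color"][130:350,170:520] if n=="scene" else p["color"][140:320,190:450],None,fx=2.2,fy=2.2,interpolation=cv2.INTER_CUBIC)
    cv2.imwrite(f"pics/{n}1.png",c[:,:,::-1]);print(c.shape)
E
```

```text
scene lever_top [289.5 210.2] [ 0.5823 -0.0189  0.109 ]
scene accept_top [381.8 237.3] [0.527  0.1258 0.08  ]
scene cancel_top [350.4 259.4] [0.6073 0.1153 0.08  ]
scene core_big_mid [454.8 319.3] [0.5878 0.2798 0.0315]
scene core_slim_mid [225.3 212.6] [ 0.5802 -0.1764  0.05  ]
scene weight_mid [284.2 245.7] [0.6448 0.0181 0.088 ]
scene console [320.  277.2] [0.5867 0.0457 0.    ]
(484, 770, 3)
top lever_top [358.6 227. ] [ 0.5853 -0.0303  0.109 ]
top accept_top [281.8 244.6] [0.5508 0.1306 0.08  ]
top cancel_top [283.1 209.5] [0.626  0.1286 0.08  ]
top core_big_mid [213.4 227.6] [0.5925 0.2858 0.0315]
top core_slim_mid [422.8 229.6] [ 0.5873 -0.1739  0.05  ]
top weight_mid [338. 198.] [0.6498 0.0118 0.088 ]
top console [320.8 230.8] [0.5898 0.048  0.    ]
(396, 572, 3)
```

View pics/scene1.png

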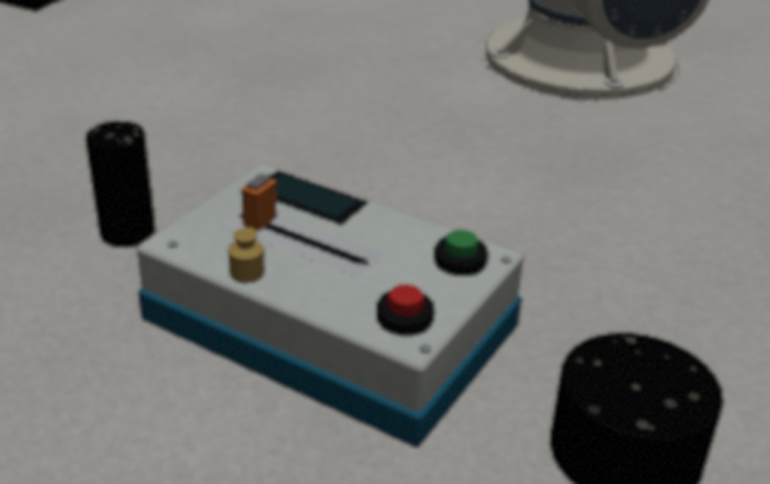

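View pics/top1.png

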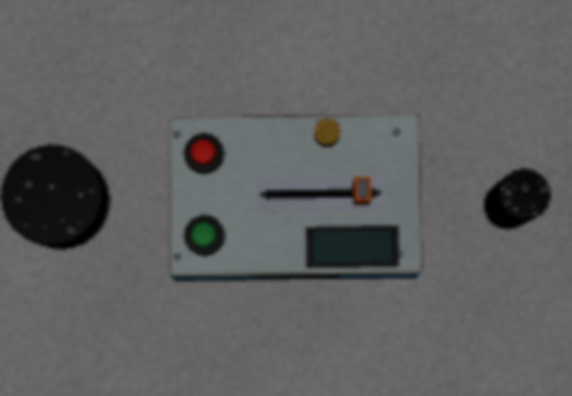

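```bash
cat > fit.py <<'E'
from station import viewer
from h import *
import cv2
def blobs(p,n):
    h=cv2.cvtColor(p["color"],cv2.COLOR_RGB2HSV).astype(int);H,S,V=h[...,0],h[...,1],h[...,2]
    roi=np.zeros(H.shape,bool)
    if n=="scene": roi[190:330,225:415]=1
    else: roi[185:275,262:388]=1
    out={}
    for k,m in(("red",((H<5)|(H>174))&(S>160)&(V>70)),("green",(H>45)&(H<80)&(S>130)),("orange",(H>=5)&(H<15)&(S>130)),("brass",(H>=16)&(H<28)&(S>110))):
        m=(m&roi).astype(np.uint8);nn,l,st,c=cv2.connectedComponentsWithStats(m)
        if nn<2: continue
        i=1+np.argmax(st[1:,4]);out[k]=(c[i],st[i])
    return out
if __name__=="__main__":
  for n in("scene","top"):
    p=viewer.grab_frame(n)
    b=blobs(p,n)
    for k,z in(("red",.08),("green",.08),("orange",.095),("brass",.088)):
        if k in b: print(n,k,np.round(b[k][0],1),b[k][1],np.round(onz(p,b[k][0],z),4))
    o=viewer.outline_of(p,"console")[0];m=o["pixels"].astype(np.uint8)
    hsv=cv2.cvtColor(p["color"],cv2.COLOR_RGB2HSV)
    q=cv2.minAreaRect(np.argwhere(m)[:,::-1].astype(np.float32))
    if n=="top":
        for c in cv2.boxPoints(q): print(np.round(c,1),np.round(onz(p,c,.07),4))
        print(q)
E
python3 fit.py
```

```text
scene red [354.2 264.8] [346 260  17  10 120] [0.6155 0.1269 0.08  ]
scene green [379.5 241.1] [372 236  16  11 136] [0.5389 0.128  0.08  ]
scene orange [287.6 222.4] [281 211  15  23 248] [ 0.5966 -0.0123  0.095 ]
scene brass [281.6 245.7] [275 233  14  24 270] [0.6471 0.0148 0.088 ]
top red [281.8 208.4] [277 204  11  10  88] [0.6283 0.1314 0.08  ]
top green [282.3 246. ] [277 241  12  11 108] [0.5478 0.1295 0.08  ]
top orange [353.7 227.2] [350 221  10  11  48] [ 0.5867 -0.0211  0.095 ]
top brass [338.2 199.6] [333 194  11  12 104] [0.6464 0.0114 0.088 ]
[266. 267.] [0.5037 0.1645 0.07  ]
[266. 192.] [0.6656 0.1665 0.07  ]
[382. 192.] [ 0.6663 -0.0836  0.07  ]
[382. 267.] [ 0.5045 -0.0825  0.07  ]
((323.9999694824219, 229.49996948242188), (115.99998474121094, 74.99998474121094), 0.0)
```

Emit:
move_arm([
  [-0.85, 0.41, 0, -0.09],
  [-0.85, 0.41, 0, -0.09],
  [-0.85, 0.41, 0, -0.09],
  [-0.85, 0.41, 0, -0.09],
  [-0.85, 0.41, 0, -0.09],
  [-0.85, 0.41, 0, -0.09],
  [-0.85, 0.41, 0, -0.09],
  [-0.85, 0.41, 0, -0.09],
], jaw=-1, force=60)

```text
time: 2.57
tool_pos: [0.4111, -0.2806, 0.2311]
tool_rot: [[-0.545, -0.838, 0.001], [-0.838, 0.545, 0.001], [-0.001, -0.0, -1.0]]
force: [-0.4, -0.9, -0.7]
opening: -0.0001
```

Emit:
move_arm([
  [-0.93, -0.11, 0, -0.0956],
  [-0.93, -0.11, 0, -0.0956],
  [-0.93, -0.11, 0, -0.0956],
  [-0.93, -0.11, 0, -0.0956],
  [-0.93, -0.11, 0, -0.0956],
  [-0.93, -0.11, 0, -0.0956],
  [-0.93, -0.11, 0, -0.0956],
  [-0.93, -0.11, 0, -0.0956],
])

```text
time: 3.23
tool_pos: [0.5914, -0.0652, 0.2295]
tool_rot: [[0.023, -1.0, -0.001], [-1.0, -0.023, 0.001], [-0.001, 0.001, -1.0]]
force: [-0.7, 0.2, -1.4]
opening: 0.0002
```

Run:
```python
from station import readout, viewer
from h import *
import cv2
s=readout.sense();print(s["time"],np.round(s["tool_pos"],4),np.round(s["tool_rot"],3).tolist(),np.round(s["force"],2))
for n in("wrist","top"):
    p=viewer.grab_frame(n);c=p["color"] 
    if n=="top": c=cv2.resize(c[140:320,190:450],None,fx=3,fy=3)
    cv2.imwrite(f"pics/{n}2.png",c[:,:,::-1])
    print(n,p["fx"],p["cx"],p["cy"],np.round(p["pose"],4).tolist())
```

```text
3.2333 [ 0.5914 -0.0652  0.2295] [[0.023, -1.0, -0.001], [-1.0, -0.023, 0.001], [-0.001, 0.001, -1.0]] [-0.66  0.21 -1.43]
wrist 371.64829954431775 315.10167307565047 239.56809627588734 [[-0.9997, 0.0215, 0.009, 0.5926], [-0.0233, -0.9455, -0.3249, -0.1487], [0.0015, -0.325, 0.9457, 0.3725], [0.0, 0.0, 0.0, 1.0]]
top 571.8731120321894 317.18219822422566 240.62540080240453 [[0.0038, 0.9952, -0.0977, 0.441], [-1.0, 0.0033, -0.0056, 0.0489], [-0.0052, 0.0977, 0.9952, 1.2874], [0.0, 0.0, 0.0, 1.0]]
```

View pics/wrist2.png

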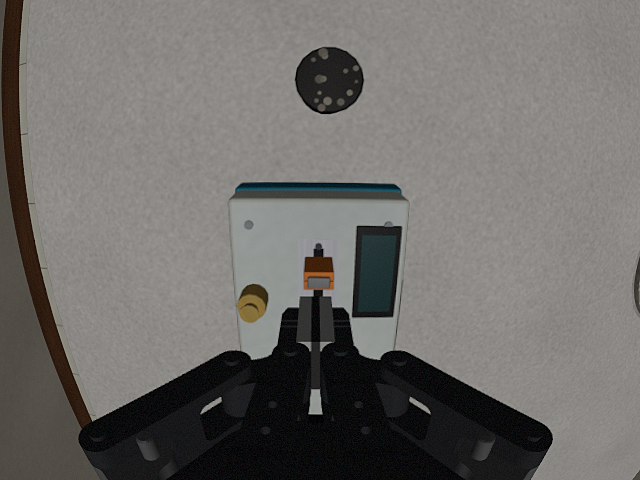

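```bash
cat >> h.py <<'E'
def fish(p,uv,z):
    a=np.array([uv[0]-p["cx"],uv[1]-p["cy"]]);r=np.hypot(*a);t=r/p["fx"];u=a/max(r,1e-9)
    d=np.array([np.sin(t)*u[0],-np.sin(t)*u[1],-np.cos(t)]);P=np.array(p["pose"]);d=P[:3,:3]@d;o=P[:3,3];return o+d*(z-o[2])/d[2]
E
python3 - <<'E'
from station import viewer
from h import *
import cv2
p=viewer.grab_frame("wrist")
for k,uv,z in(("cap",(318.5,283),.109),("slotend",(318.5,244),.07),("cornL",(230.5,200),.07),("cornR",(408,200),.07),("faceTL",(304.5,257.5),.071),("faceTR",(334,257.5),.071)):print(k,np.round(fish(p,uv,z),4))
for t,z in(("lever_top",.109),("lever_push",.088),("weight_mid",.088)):
    for d in viewer.tip_of(p,t)[:2]:print(t,d["at"],d["conf"],np.round(fish(p,d["at"],z),4))
c=cv2.resize(p["color"][180:350,220:420],None,fx=3.5,fy=3.5,interpolation=cv2.INTER_CUBIC);cv2.imwrite("pics/w3.png",c[:,:,::-1])
E
```

```text
cap [ 0.5845 -0.0252  0.109 ]
slotend [ 0.5846 -0.0439  0.07  ]
cornL [ 0.6603 -0.082   0.07  ]
cornR [ 0.5091 -0.0853  0.07  ]
faceTL [ 0.5966 -0.0315  0.071 ]
faceTR [ 0.5707 -0.032   0.071 ]
lever_top [318.7, 285.4] 0.92 [ 0.5843 -0.0231  0.109 ]
lever_push [314.2, 267.8] 0.79 [ 0.588  -0.0292  0.088 ]
weight_mid [250.8, 306.5] 0.58 [0.6434 0.0097 0.088 ]
```

View pics/w3.png

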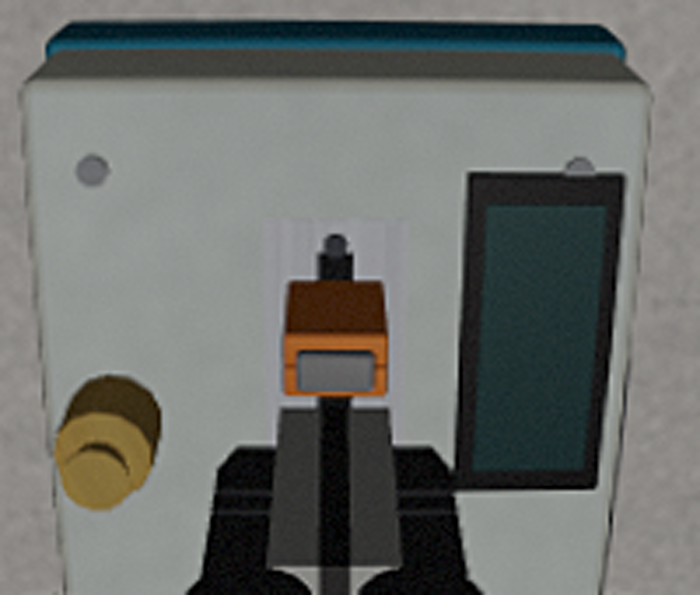

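Emit:
move_arm([
  [0, 0.017, 0.48, 0],
  [0, 0.017, 0.48, 0],
  [0, 0.017, 0.488, 0],
  [0, 0.017, 0.488, 0],
  [0, 0.017, 0.488, 0],
  [0, 0.017, 0.488, 0],
])

```text
time: 4.03
tool_pos: [0.5833, -0.0705, 0.0852]
tool_rot: [[0.018, -1.0, -0.001], [-1.0, -0.018, -0.001], [0.001, 0.001, -1.0]]
force: [0.7, 0.7, 0.8]
opening: 0.0001
```

```bash
cat > st.py <<'E'
import sys
from station import readout, viewer
from h import *
import cv2
s=readout.sense();print(round(s["time"],2),np.round(s["tool_pos"],4),np.round(s["tool_rot"],3).tolist(),np.round(s["force"],2))
n,name=sys.argv[1:3];p=viewer.grab_frame(n);c=p["color"]
if n=="wrist": c=cv2.resize(c[180:400,200:440],None,fx=2.6,fy=2.6,interpolation=cv2.INTER_CUBIC)
if n=="scene": c=cv2.resize(c[150:330,200:440],None,fx=3,fy=3,interpolation=cv2.INTER_CUBIC)
cv2.imwrite(f"pics/{name}.png",c[:,:,::-1])
E
python3 st.py wrist w4
```

```text
4.03 [ 0.5833 -0.0705  0.0852] [[0.018, -1.0, -0.001], [-1.0, -0.018, -0.001], [0.001, 0.001, -1.0]] [0.72 0.7  0.82]
```

View pics/w4.png

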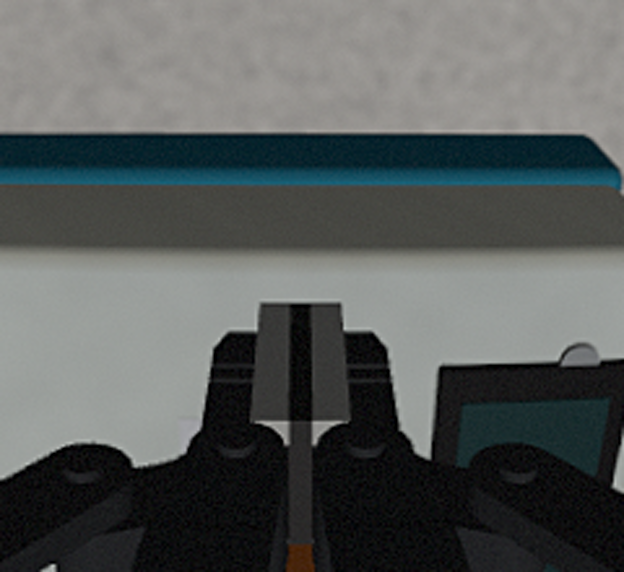

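Emit:
move_arm([
  [0, 0, 0, 0],
  [0, 0, 0, 0],
])

```text
time: 4.25
tool_pos: [0.5854, -0.0695, 0.0875]
tool_rot: [[0.019, -1.0, 0.005], [-1.0, -0.019, 0.0], [-0.0, -0.005, -1.0]]
force: [-0.6, -0.4, 0.3]
opening: -0.0001
```

```bash
python3 st.py scene s4
```

```text
4.25 [ 0.5854 -0.0695  0.0875] [[0.019, -1.0, 0.005], [-1.0, -0.019, 0.0], [-0.0, -0.005, -1.0]] [-0.59 -0.41  0.29]
```

View pics/s4.png

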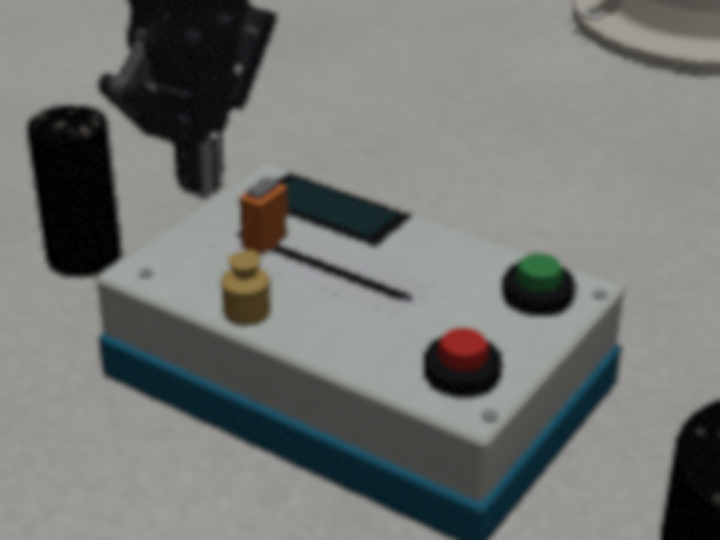

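Emit:
move_arm([
  [-0.015, 0, 0.005, 0],
  [-0.03, 0, 0.01, 0],
  [-0.045, 0, 0.01, 0],
  [-0.06, 0, 0.01, 0],
  [-0.06, 0, 0.01, 0],
  [-0.06, 0, 0.01, 0],
  [-0.06, 0, 0.01, 0],
])

```text
time: 4.88
tool_pos: [0.5835, -0.0513, 0.0819]
tool_rot: [[0.019, -1.0, 0.0], [-1.0, -0.019, -0.0], [0.0, -0.0, -1.0]]
force: [0.4, 1.2, -0.7]
opening: -0.0002
```

Emit:
move_arm([
  [0, 0, 0, 0],
  [0, 0, 0, 0],
])

```text
time: 5.05
tool_pos: [0.5834, -0.0516, 0.0819]
tool_rot: [[0.019, -1.0, -0.0], [-1.0, -0.019, -0.0], [0.0, 0.0, -1.0]]
force: [0.5, 0.2, 0.2]
opening: 0.0001
```

Emit:
move_arm([
  [-0.005, -0.005, 0, 0],
  [-0.01, -0.005, 0, 0],
  [-0.015, -0.005, 0, 0],
  [-0.02, -0.005, 0, 0],
  [-0.025, -0.005, 0, 0],
  [-0.03, -0.005, 0, 0],
  [-0.03, -0.005, 0, 0],
  [-0.03, -0.005, 0, 0],
])

```text
time: 5.72
tool_pos: [0.5848, -0.0423, 0.0819]
tool_rot: [[0.019, -1.0, 0.0], [-1.0, -0.019, 0.0], [-0.0, -0.0, -1.0]]
force: [0.8, 0.7, -0.6]
opening: 0.0
```

```bash
python3 st.py wrist w5;python3 st.py scene s5
```

```text
5.72 [ 0.5848 -0.0423  0.0819] [[0.019, -1.0, 0.0], [-1.0, -0.019, 0.0], [-0.0, -0.0, -1.0]] [ 0.78  0.65 -0.61]
5.77 [ 0.5848 -0.0424  0.0819] [[0.019, -1.0, 0.0], [-1.0, -0.019, -0.0], [0.0, -0.0, -1.0]] [ 0.45  0.13 -0.77]
```

View pics/s5.png

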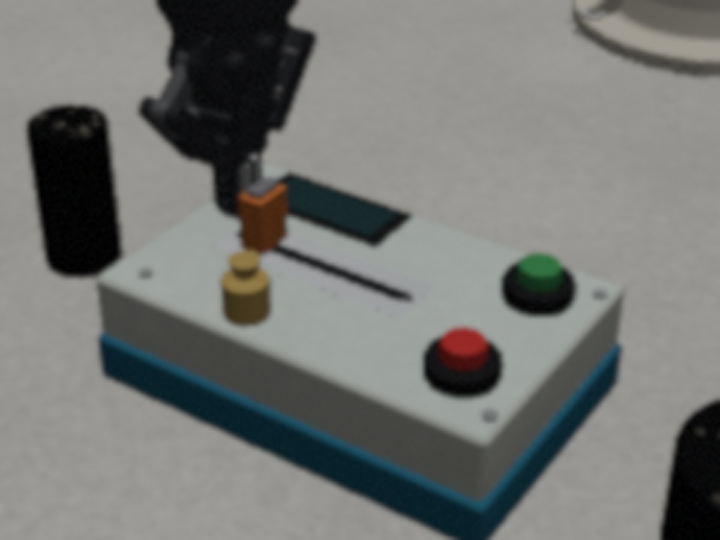

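Emit:
move_arm([
  [-0.0035, 0, 0, 0],
  [-0.007, 0, 0, 0],
  [-0.007, 0, 0, 0],
])

```text
time: 6.07
tool_pos: [0.5847, -0.0402, 0.0819]
tool_rot: [[0.019, -1.0, 0.0], [-1.0, -0.019, -0.0], [0.0, -0.0, -1.0]]
force: [-0.1, 0.7, -0.1]
opening: -0.0
```

Emit:
move_arm([
  [-0.0035, 0, 0, 0],
  [-0.007, 0, 0, 0],
  [-0.007, 0, 0, 0],
])

```text
time: 6.32
tool_pos: [0.5847, -0.038, 0.0819]
tool_rot: [[0.019, -1.0, 0.0], [-1.0, -0.019, 0.0], [-0.0, -0.0, -1.0]]
force: [-0.2, 0.4, -0.3]
opening: 0.0001
```

Emit:
move_arm([
  [-0.0035, 0, 0, 0],
  [-0.007, 0, 0, 0],
  [-0.007, 0, 0, 0],
])

```text
time: 6.57
tool_pos: [0.5846, -0.0361, 0.0819]
tool_rot: [[0.019, -1.0, -0.0], [-1.0, -0.019, -0.0], [0.0, 0.0, -1.0]]
force: [0.1, -0.5, 0.1]
opening: -0.0
```

Emit:
move_arm([
  [-0.0035, 0, 0, 0],
  [-0.007, 0, 0, 0],
  [-0.007, 0, 0, 0],
])

```text
time: 6.82
tool_pos: [0.5846, -0.0351, 0.082]
tool_rot: [[0.019, -1.0, -0.0], [-1.0, -0.019, -0.002], [0.002, 0.0, -1.0]]
force: [-0.5, -4.9, -1.1]
opening: 0.0003
```

Emit:
move_arm([
  [-0.0035, 0, 0, 0],
  [-0.007, 0, 0, 0],
  [-0.007, 0, 0, 0],
])

```text
time: 7.07
tool_pos: [0.5846, -0.0326, 0.0819]
tool_rot: [[0.019, -1.0, -0.0], [-1.0, -0.019, -0.001], [0.001, 0.0, -1.0]]
force: [0.9, -3.4, 0.5]
opening: -0.0002
```

```bash
python3 st.py scene s6
```

```text
7.07 [ 0.5846 -0.0326  0.0819] [[0.019, -1.0, -0.0], [-1.0, -0.019, -0.001], [0.001, 0.0, -1.0]] [ 0.86 -3.43  0.49]
```

View pics/s6.png

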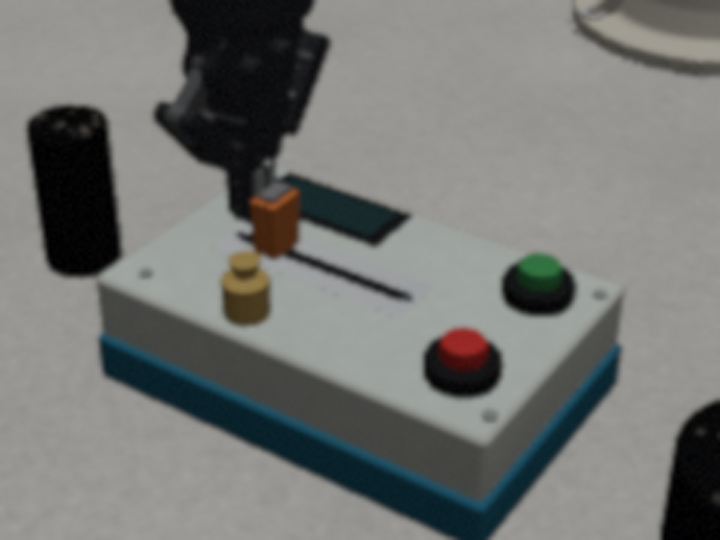

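Emit:
move_arm([
  [-0.003, 0, 0, 0],
  [-0.003, 0, 0, 0],
])

```text
time: 7.28
tool_pos: [0.5846, -0.0309, 0.0819]
tool_rot: [[0.019, -1.0, 0.0], [-1.0, -0.019, 0.0], [-0.0, -0.0, -1.0]]
force: [0.3, -1.9, 0.4]
opening: -0.0
```

Emit:
move_arm([
  [-0.003, 0, 0, 0],
  [-0.003, 0, 0, 0],
])

```text
time: 7.45
tool_pos: [0.5846, -0.0296, 0.0819]
tool_rot: [[0.019, -1.0, 0.0], [-1.0, -0.019, 0.001], [-0.001, -0.0, -1.0]]
force: [-0.5, -0.9, 0.6]
opening: 0.0001
```

Emit:
move_arm([
  [-0.003, 0, 0, 0],
  [-0.003, 0, 0, 0],
])

```text
time: 7.62
tool_pos: [0.5845, -0.0286, 0.0818]
tool_rot: [[0.019, -1.0, 0.0], [-1.0, -0.019, 0.001], [-0.001, -0.0, -1.0]]
force: [0.1, -0.1, 0.8]
opening: 0.0
```

```bash
python3 st.py scene s7
```

```text
7.62 [ 0.5845 -0.0286  0.0818] [[0.019, -1.0, 0.0], [-1.0, -0.019, 0.001], [-0.001, -0.0, -1.0]] [ 0.1  -0.14  0.85]
```

View pics/s7.png

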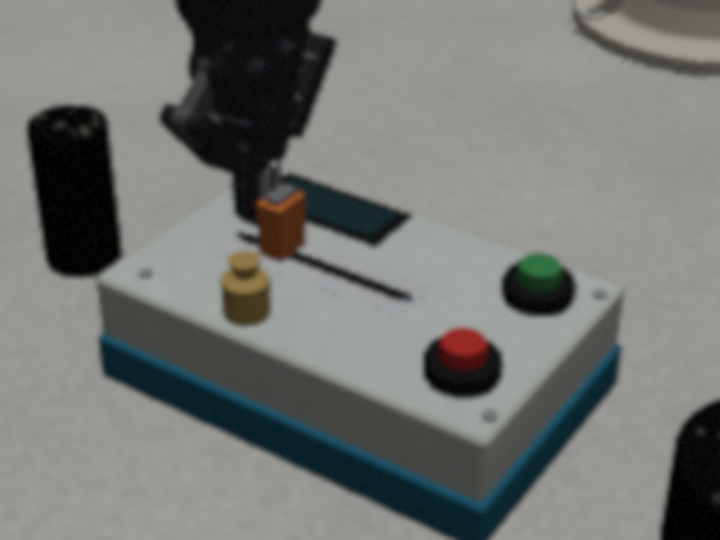

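Emit:
move_arm([
  [-0.003, 0, 0, 0],
  [-0.003, 0, 0, 0],
])

```text
time: 7.83
tool_pos: [0.5845, -0.0279, 0.0818]
tool_rot: [[0.019, -1.0, -0.0], [-1.0, -0.019, 0.0], [-0.0, 0.0, -1.0]]
force: [0.1, 0.1, -0.5]
opening: -0.0001
```

```bash
python3 st.py scene s8
```

```text
7.83 [ 0.5845 -0.0279  0.0818] [[0.019, -1.0, -0.0], [-1.0, -0.019, 0.0], [-0.0, 0.0, -1.0]] [ 0.14  0.07 -0.46]
```

View pics/s8.png

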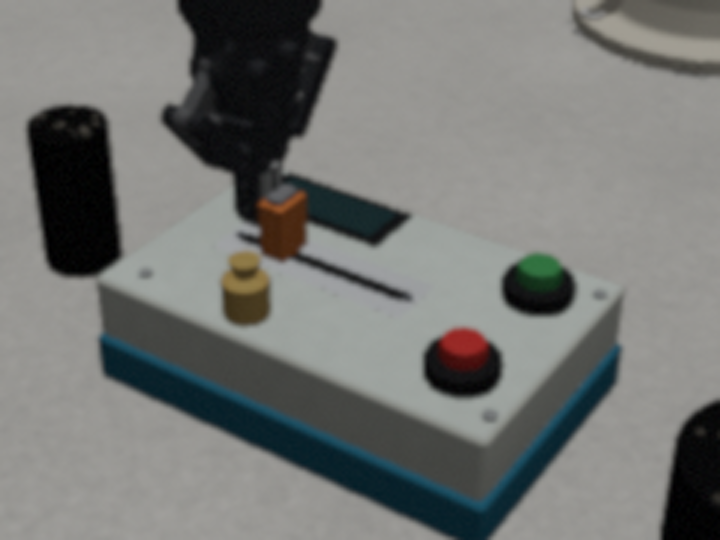

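Emit:
move_arm([
  [-0.003, 0, 0, 0],
  [-0.003, 0, 0, 0],
])

```text
time: 8.05
tool_pos: [0.5845, -0.0272, 0.0818]
tool_rot: [[0.019, -1.0, 0.0], [-1.0, -0.019, 0.0], [-0.0, -0.0, -1.0]]
force: [0.4, -0.3, -0.0]
opening: -0.0002
```

```bash
cat > lev.py <<'E'
from station import readout,viewer
from fit import blobs
from h import *
s=readout.sense()
p=viewer.grab_frame("scene");b=blobs(p,"scene")["orange"]
# initial centroid (287.6,222.4) -> world y on plane x=.585
def yx(uv):
    o,d=ray(p,uv);return (o+d*(.585-o[0])/d[0])[1]
print(round(s["time"],2),np.round(s["tool_pos"],4),np.round(s["force"],1),b[0],b[1],"move from start",yx(b[0])-yx((287.6,222.4)),"by right edge",yx((b[1][0]+b[1][2],222))-yx((296,222)))
E
python3 lev.py
```

```text
8.05 [ 0.5845 -0.0272  0.0818] [ 0.4 -0.3 -0. ] [294.09848485 224.56060606] [285 214  18  22 264] move from start 0.013724788373362107 by right edge 0.014462314469832094
```

Emit:
move_arm([
  [-0.005, 0, 0, 0],
  [-0.005, 0, 0, 0],
])

```text
time: 8.27
tool_pos: [0.5844, -0.0257, 0.0819]
tool_rot: [[0.019, -1.0, 0.0], [-1.0, -0.019, 0.0], [-0.0, -0.0, -1.0]]
force: [0.2, 0.4, 0.3]
opening: 0.0002
```

```bash
python3 lev.py
```

```text
8.27 [ 0.5844 -0.0257  0.0819] [0.2 0.4 0.3] [296.51162791 225.45348837] [288 215  17  22 258] move from start 0.01875294279244638 by right edge 0.018526020875043125
```

Emit:
move_arm([
  [-0.005, 0, 0, 0],
  [-0.005, 0, 0, 0],
])

```text
time: 8.48
tool_pos: [0.5844, -0.0242, 0.0819]
tool_rot: [[0.019, -1.0, 0.0], [-1.0, -0.019, 0.0], [-0.0, -0.0, -1.0]]
force: [0.0, -0.3, 0.8]
opening: 0.0001
```

```bash
python3 lev.py
```

```text
8.48 [ 0.5844 -0.0242  0.0819] [ 0.  -0.3  0.8] [296.3219697  225.44318182] [288 215  17  22 264] move from start 0.0183551212596339 by right edge 0.018526020875043125
```

Emit:
move_arm([
  [-0.005, 0, 0, 0],
  [-0.005, 0, 0, 0],
])

```text
time: 8.7
tool_pos: [0.5844, -0.0227, 0.0819]
tool_rot: [[0.019, -1.0, -0.0], [-1.0, -0.019, 0.0], [-0.0, 0.0, -1.0]]
force: [-0.5, 1.2, -0.4]
opening: -0.0
```

```bash
python3 lev.py
```

```text
8.7 [ 0.5844 -0.0227  0.0819] [-0.5  1.2 -0.4] [296.30337079 225.4494382 ] [288 215  17  22 267] move from start 0.018315631928923493 by right edge 0.018526020875043125
```

Emit:
move_arm([
  [-0.007, 0, 0, 0],
  [-0.014, 0, 0, 0],
  [-0.021, 0, 0, 0],
  [-0.021, 0, 0, 0],
])

```text
time: 9.08
tool_pos: [0.5843, -0.0168, 0.0819]
tool_rot: [[0.019, -1.0, -0.0], [-1.0, -0.019, -0.001], [0.001, 0.0, -1.0]]
force: [-0.6, 0.3, 1.2]
opening: 0.0001
```

```bash
python3 lev.py
```

```text
9.08 [ 0.5843 -0.0168  0.0819] [-0.6  0.3  1.2] [298.88257576 226.51515152] [290 216  18  22 264] move from start 0.023651747557391745 by right edge 0.024565844828436212
```

Emit:
move_arm([
  [-0.005, 0, 0, 0],
  [-0.005, 0, 0, 0],
])

```text
time: 9.3
tool_pos: [0.5842, -0.0148, 0.0818]
tool_rot: [[0.019, -1.0, 0.0], [-1.0, -0.019, 0.0], [-0.0, -0.0, -1.0]]
force: [-0.3, 0.6, 0.4]
opening: 0.0001
```

```bash
python3 lev.py
```

```text
9.3 [ 0.5842 -0.0148  0.0818] [-0.3  0.6  0.4] [300.12222222 226.82222222] [291 216  18  22 270] move from start 0.02621473823144932 by right edge 0.026564419421415797
```

Emit:
move_arm([
  [-0.004, 0, 0, 0],
  [-0.004, 0, 0, 0],
])

```text
time: 9.52
tool_pos: [0.5842, -0.0136, 0.0819]
tool_rot: [[0.019, -1.0, 0.0], [-1.0, -0.019, 0.0], [-0.0, -0.0, -1.0]]
force: [-0.3, -0.4, -0.3]
opening: -0.0004
```

```bash
python3 lev.py
```

```text
9.52 [ 0.5842 -0.0136  0.0819] [-0.3 -0.4 -0.3] [300.89552239 227.19029851] [292 216  18  23 268] move from start 0.027800057350191976 by right edge 0.028555710946494395
```

Emit:
move_arm([
  [-0.003, 0, 0, 0],
  [-0.003, 0, 0, 0],
  [-0.003, 0, 0, 0],
])

```text
time: 9.82
tool_pos: [0.5842, -0.0129, 0.0819]
tool_rot: [[0.019, -1.0, 0.0], [-1.0, -0.019, 0.0], [-0.0, -0.0, -1.0]]
force: [-0.5, -0.1, 0.1]
opening: -0.0002
```

```bash
python3 lev.py
```

```text
9.82 [ 0.5842 -0.0129  0.0819] [-0.5 -0.1  0.1] [303.36398467 228.19157088] [296 217  16  23 261] move from start 0.03284881396269351 by right edge 0.03251660345748053
```

Emit:
move_arm([
  [-0.003, 0, 0, 0],
  [-0.003, 0, 0, 0],
  [-0.003, 0, 0, 0],
])

```text
time: 10.12
tool_pos: [0.5842, -0.0121, 0.0819]
tool_rot: [[0.019, -1.0, -0.0], [-1.0, -0.019, 0.0], [-0.0, 0.0, -1.0]]
force: [-0.9, 0.7, 0.7]
opening: -0.0005
```

```bash
python3 lev.py
```

```text
10.12 [ 0.5842 -0.0121  0.0819] [-0.9  0.7  0.7] [303.39312977 228.17938931] [296 217  16  23 262] move from start 0.03290923071604296 by right edge 0.03251660345748053
```

Emit:
move_arm([
  [-0.007, 0, 0, 0],
  [-0.014, 0, 0, 0],
  [-0.021, 0, 0, 0],
  [-0.028, 0, 0, 0],
  [-0.028, 0, 0, 0],
])

```text
time: 10.58
tool_pos: [0.584, -0.0041, 0.0819]
tool_rot: [[0.019, -1.0, -0.0], [-1.0, -0.019, -0.001], [0.001, 0.0, -1.0]]
force: [-0.9, -0.4, 0.3]
opening: 0.0002
```

```bash
python3 lev.py
```

```text
10.58 [ 0.584  -0.0041  0.0819] [-0.9 -0.4  0.3] [305.27838828 228.77289377] [297 218  17  22 273] move from start 0.0367497299574171 by right edge 0.036448836820405894
```

Emit:
move_arm([
  [-0.004, 0, 0, 0],
  [-0.004, 0, 0, 0],
])

```text
time: 10.8
tool_pos: [0.584, -0.0023, 0.0819]
tool_rot: [[0.019, -1.0, 0.0], [-1.0, -0.019, 0.0], [-0.0, -0.0, -1.0]]
force: [-0.2, 0.0, 1.0]
opening: 0.0003
```

```bash
python3 lev.py
```

```text
10.8 [ 0.584  -0.0023  0.0819] [-0.2  0.   1. ] [306.05576208 229.09665428] [298 218  17  23 269] move from start 0.03832484671476638 by right edge 0.03840430334774142
```

Emit:
move_arm([
  [-0.003, 0, 0, 0],
  [-0.003, 0, 0, 0],
])

```text
time: 11.02
tool_pos: [0.584, -0.0013, 0.0819]
tool_rot: [[0.019, -1.0, 0.0], [-1.0, -0.019, 0.0], [-0.0, -0.0, -1.0]]
force: [1.0, -0.4, 0.1]
opening: -0.0
```

```bash
python3 lev.py
```

```text
11.02 [ 0.584  -0.0013  0.0819] [ 1.  -0.4  0.1] [306.79026217 229.3670412 ] [298 218  18  23 267] move from start 0.03981140810668443 by right edge 0.04035272096013126
```

Emit:
move_arm([
  [-0.003, 0, 0, 0],
  [-0.003, 0, 0, 0],
  [-0.003, 0, 0, 0],
])

```text
time: 11.32
tool_pos: [0.5839, -0.0004, 0.0818]
tool_rot: [[0.019, -1.0, 0.0], [-1.0, -0.019, 0.001], [-0.001, -0.0, -1.0]]
force: [0.5, 0.3, -0.0]
opening: -0.0
```

```bash
python3 lev.py
```

```text
11.32 [ 5.839e-01 -4.000e-04  8.180e-02] [ 0.5  0.3 -0. ] [307.24444444 229.37037037] [299 219  17  22 270] move from start 0.040734060915343706 by right edge 0.04035272096013126
```

Emit:
move_arm([
  [-0.0025, 0, 0, 0],
  [-0.0025, 0, 0, 0],
  [-0.0025, 0, 0, 0],
])

```text
time: 11.62
tool_pos: [0.584, 0.0002, 0.0819]
tool_rot: [[0.019, -1.0, 0.0], [-1.0, -0.019, 0.0], [-0.0, -0.0, -1.0]]
force: [0.0, -0.4, -0.2]
opening: -0.0001
```

```bash
python3 lev.py
```

```text
11.62 [5.84e-01 2.00e-04 8.19e-02] [ 0.  -0.4 -0.2] [307.54578755 229.62271062] [299 219  18  22 273] move from start 0.041338187123697245 by right edge 0.042294127703081164
```

Emit:
move_arm([
  [-0.0025, 0, 0, 0],
  [-0.0025, 0, 0, 0],
  [-0.0025, 0, 0, 0],
])

```text
time: 11.92
tool_pos: [0.5839, 0.0009, 0.0819]
tool_rot: [[0.019, -1.0, 0.0], [-1.0, -0.019, 0.0], [-0.0, -0.0, -1.0]]
force: [0.6, -0.1, -0.9]
opening: 0.0004
```

```bash
python3 lev.py
```

```text
11.92 [0.5839 0.0009 0.0819] [ 0.6 -0.1 -0.9] [308.0261194  229.89179104] [300 219  17  23 268] move from start 0.04230431938915441 by right edge 0.042294127703081164
```

Emit:
move_arm([
  [0, 0, 0, 0],
  [0, 0, 0, 0],
])

```text
time: 12.13
tool_pos: [0.5839, 0.0008, 0.0819]
tool_rot: [[0.019, -1.0, 0.0], [-1.0, -0.019, 0.0], [-0.0, -0.0, -1.0]]
force: [-0.6, 1.1, -0.5]
opening: 0.0
```

```bash
python3 lev.py
```

```text
12.13 [0.5839 0.0008 0.0819] [-0.6  1.1 -0.5] [308.13653137 229.69741697] [299 219  18  22 271] move from start 0.04253317786557126 by right edge 0.042294127703081164
```

Still balancing on the crest; another small step.

Emit:
move_arm([
  [-0.0025, 0, 0, 0],
  [-0.0025, 0, 0, 0],
  [-0.0025, 0, 0, 0],
])

```text
time: 12.43
tool_pos: [0.5839, 0.0016, 0.0819]
tool_rot: [[0.019, -1.0, -0.0], [-1.0, -0.019, 0.0], [-0.0, 0.0, -1.0]]
force: [1.0, 0.3, 0.0]
opening: -0.0001
```

```bash
python3 lev.py
```

```text
12.43 [0.5839 0.0016 0.0819] [1.  0.3 0. ] [310.46792453 230.72075472] [303 220  16  22 265] move from start 0.04721185530727007 by right edge 0.046156059398625215
```

Emit:
move_arm([
  [0.02, 0, 0, 0],
  [0.04, 0, 0, 0],
  [0.04, 0, -0.1, 0],
  [0.04, 0, -0.2, 0],
  [0.04, 0, -0.3, 0],
  [0.04, 0, -0.35, 0],
  [0.04, 0, -0.35, 0],
])

```text
time: 13.07
tool_pos: [0.5864, -0.0112, 0.1917]
tool_rot: [[0.019, -1.0, 0.008], [-1.0, -0.019, 0.0], [-0.0, -0.008, -1.0]]
force: [-0.1, -0.0, -0.0]
opening: 0.0001
```

```bash
python3 lev.py; python3 st.py scene s9
python3 - <<'E'
from station import viewer
from h import *
from fit import blobs
import cv2
p=viewer.grab_frame("top");b=blobs(p,"top")
for k in b: print(k,b[k][0],np.round(onz(p,b[k][0],.086),4))
p=viewer.grab_frame("wrist");cv2.imwrite("pics/w9.png",p["color"][:,:,::-1])
for t in("accept_top","cancel_top","lever_top"):
    for d in viewer.tip_of(p,t)[:2]:print(t,d["at"],d["conf"],np.round(fish(p,d["at"],.086 if t!="lever_top" else .109),4))
E
```

```text
13.07 [ 0.5864 -0.0112  0.1917] [-0.1 -0.  -0. ] [310.5648855  230.78625954] [303 220  16  22 262] move from start 0.04740541849839247 by right edge 0.046156059398625215
13.12 [ 0.5852 -0.0109  0.1891] [[0.019, -1.0, 0.005], [-1.0, -0.019, 0.001], [-0.001, -0.005, -1.0]] [-0.9   0.17 -1.23]
orange [332.29411765 231.        ] [0.5795 0.0237 0.086 ]
cancel_top [308.6, 278.5] 0.3 [0.5868 0.0189 0.086 ]
lever_top [310.2, 300.4] 0.59 [0.5853 0.0245 0.109 ]
```

View pics/s9.png

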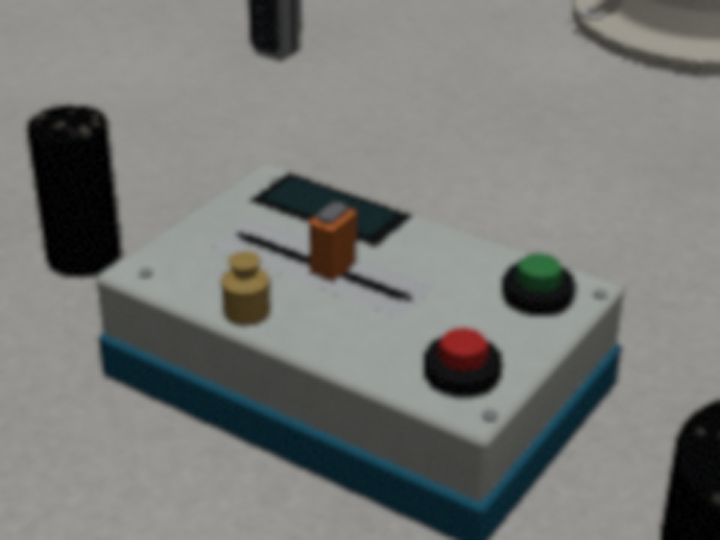

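View pics/w9.png

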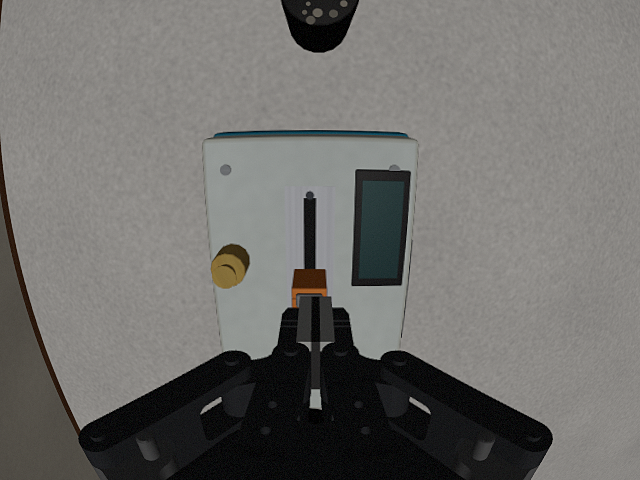

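Emit:
move_arm([
  [-0.1, 0.015, 0, 0],
  [-0.2, 0.03, 0, 0],
  [-0.3, 0.045, 0, 0],
  [-0.4, 0.06, 0, 0],
  [-0.5, 0.075, 0, 0],
  [-0.6, 0.09, 0, 0],
  [-0.65, 0.1, 0, 0],
  [-0.7, 0.103, 0, 0],
])

```text
time: 14.08
tool_pos: [0.5485, 0.2003, 0.1863]
tool_rot: [[0.021, -1.0, -0.001], [-1.0, -0.021, -0.001], [0.001, 0.001, -1.0]]
force: [0.9, 0.2, -0.4]
opening: 0.0
```

Emit:
move_arm([
  [0, 0, 0, 0],
  [0, 0, 0, 0],
  [0, 0, 0, 0],
  [0, 0, 0, 0],
])

```text
time: 14.42
tool_pos: [0.5495, 0.198, 0.1868]
tool_rot: [[0.018, -1.0, -0.0], [-1.0, -0.018, -0.0], [0.0, 0.0, -1.0]]
force: [-0.9, 0.1, 0.5]
opening: -0.0001
```

Run:
```python
from station import viewer,readout
from h import *
import cv2
s=readout.sense();print(s["time"],np.round(s["tool_pos"],4))
p=viewer.grab_frame("wrist");cv2.imwrite("pics/w10.png",p["color"][:,:,::-1])
for t in("accept_top","cancel_top","lever_top"):
    for d in viewer.tip_of(p,t)[:2]:print(t,d["at"],d["conf"],np.round(fish(p,d["at"],.086 if t!="lever_top" else .109),4))
h=cv2.cvtColor(p["color"],cv2.COLOR_RGB2HSV).astype(int);H,S,V=h[...,0],h[...,1],h[...,2]
for k,m in(("red",((H<5)|(H>174))&(S>160)&(V>70)),("green",(H>45)&(H<80)&(S>130))):
    n,l,st,c=cv2.connectedComponentsWithStats(m.astype(np.uint8))
    i=1+np.argmax(st[1:,4]);print(k,c[i],st[i],np.round(fish(p,c[i],.086),4))
```

```text
14.4167 [0.5495 0.198  0.1868]
accept_top [323.6, 141.1] 0.56 [0.5442 0.1304 0.086 ]
cancel_top [199.6, 144.2] 0.7 [0.6272 0.1318 0.086 ]
red [201.27252503 142.81979978] [185 126  34  35 899] [0.626  0.1309 0.086 ]
green [322.49324324 140.66621622] [305 122  37  37 740] [0.5449 0.1301 0.086 ]
```

View pics/w10.png

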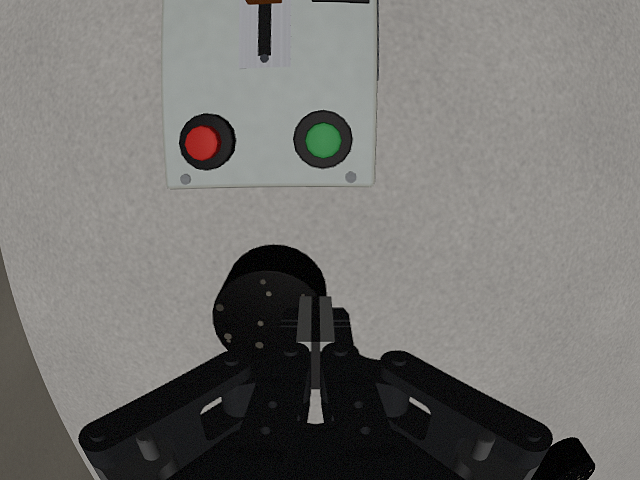

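Emit:
move_arm([
  [0.1, 0.008, 0, 0],
  [0.2, 0.018, 0, 0],
  [0.227, 0.019, 0.08, 0],
  [0.227, 0.019, 0.16, 0],
  [0.227, 0.019, 0.24, 0],
  [0.227, 0.019, 0.27, 0],
  [0.227, 0.019, 0.27, 0],
  [0.227, 0.019, 0.27, 0],
])

```text
time: 15.28
tool_pos: [0.5453, 0.1306, 0.1066]
tool_rot: [[0.019, -1.0, 0.001], [-1.0, -0.019, -0.001], [0.001, -0.001, -1.0]]
force: [-0.6, -0.3, 0.6]
opening: -0.0001
```

Emit:
move_arm([
  [0, 0, 0, 0],
  [0, 0, 0, 0],
  [0, 0, 0, 0],
])

```text
time: 15.53
tool_pos: [0.5456, 0.1312, 0.1072]
tool_rot: [[0.019, -1.0, 0.002], [-1.0, -0.019, 0.001], [-0.001, -0.002, -1.0]]
force: [-0.2, 0.0, 0.3]
opening: 0.0
```

```bash
python3 lev.py; python3 st.py scene s11
```

```text
15.53 [0.5456 0.1312 0.1072] [-0.2  0.   0.3] [310.58174905 230.81749049] [303 220  16  22 263] move from start 0.047438689349542096 by right edge 0.046156059398625215
15.58 [0.5454 0.1311 0.1069] [[0.019, -1.0, 0.002], [-1.0, -0.019, 0.001], [-0.001, -0.002, -1.0]] [ 1.2  -0.5  -0.38]
```

View pics/s11.png

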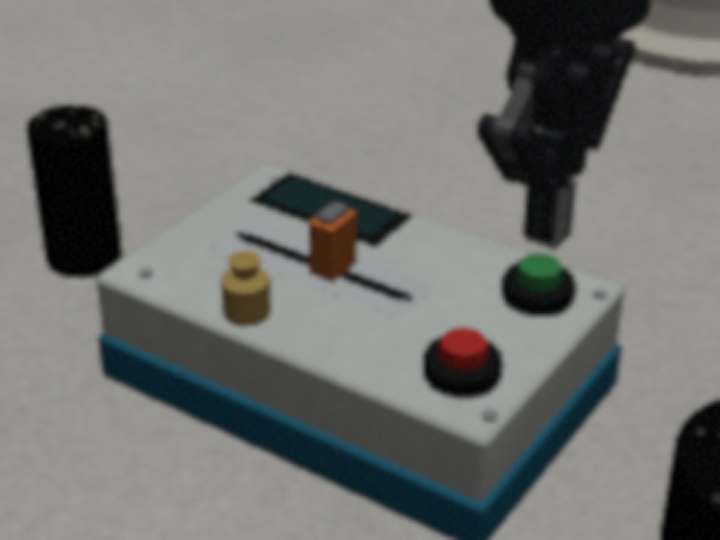

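Emit:
move_arm([
  [0, 0, 0.015, 0],
  [0, 0, 0.03, 0],
  [0, 0, 0.045, 0],
  [0, 0, 0.06, 0],
  [0, 0, 0.06, 0],
  [0, 0, 0.06, 0],
])

```text
time: 16.13
tool_pos: [0.5447, 0.1307, 0.0878]
tool_rot: [[0.019, -1.0, -0.0], [-1.0, -0.019, -0.0], [0.0, 0.0, -1.0]]
force: [-0.4, 1.0, 3.0]
opening: -0.0001
```

Emit:
move_arm([
  [0, 0, 0.007, 0],
  [0, 0, 0.007, 0],
  [0, 0, 0.007, 0],
])

```text
time: 16.38
tool_pos: [0.5448, 0.1307, 0.0861]
tool_rot: [[0.019, -1.0, 0.0], [-1.0, -0.019, 0.0], [-0.0, -0.0, -1.0]]
force: [-2.2, 0.7, 4.7]
opening: 0.0001
```

Emit:
move_arm([
  [0, 0, 0.007, 0],
  [0, 0, 0.007, 0],
  [0, 0, 0.007, 0],
])

```text
time: 16.63
tool_pos: [0.5449, 0.1307, 0.0859]
tool_rot: [[0.02, -1.0, 0.001], [-1.0, -0.02, 0.0], [-0.0, -0.001, -1.0]]
force: [-7.3, 0.8, 15.7]
opening: -0.0
```

Emit:
move_arm([
  [0, 0, 0.007, 0],
  [0, 0, 0.007, 0],
  [0, 0, 0.007, 0],
])

```text
time: 16.88
tool_pos: [0.545, 0.1307, 0.0856]
tool_rot: [[0.02, -1.0, 0.003], [-1.0, -0.02, 0.0], [-0.0, -0.003, -1.0]]
force: [-13.6, 0.1, 26.9]
opening: 0.0
```

Emit:
move_arm([
  [0, 0, -0.02, 0],
  [0, 0, -0.04, 0],
  [0, 0, -0.07, 0],
  [0, 0, -0.12, 0],
  [0, 0, -0.2, 0],
  [0, 0, -0.28, 0],
  [0, 0, -0.36, 0],
  [0, 0, -0.4, 0],
])

```text
time: 17.55
tool_pos: [0.5461, 0.1308, 0.2048]
tool_rot: [[0.019, -1.0, 0.004], [-1.0, -0.019, 0.001], [-0.001, -0.004, -1.0]]
force: [0.8, 0.4, 0.7]
opening: 0.0001
```

Emit:
move_arm([
  [0, 0, 0, 0],
  [0, 0, 0, 0],
  [0, 0, 0, 0],
  [0, 0, 0, 0],
])

```text
time: 17.88
tool_pos: [0.5442, 0.1305, 0.2002]
tool_rot: [[0.019, -1.0, -0.002], [-1.0, -0.019, -0.001], [0.001, 0.002, -1.0]]
force: [0.2, 0.0, -0.1]
opening: 0.0001
```

```bash
python3 lev.py; python3 st.py scene s12; python3 -c "
from station import viewer
from fit import blobs
p=viewer.grab_frame('scene');b=blobs(p,'scene');print({k:(b[k][0].round(1),b[k][1]) for k in b})"
```

```text
17.88 [0.5442 0.1305 0.2002] [ 0.2  0.  -0.1] [310.60687023 230.78244275] [303 220  16  22 262] move from start 0.0474898538798339 by right edge 0.046156059398625215
17.93 [0.5443 0.1305 0.2003] [[0.019, -1.0, -0.002], [-1.0, -0.019, -0.001], [0.001, 0.002, -1.0]] [ 0.34  0.09 -0.55]
{'red': (array([354.2, 264.8]), array([346, 260,  17,  10, 120], dtype=int32)), 'green': (array([379.4, 241.2]), array([372, 236,  16,  11, 135], dtype=int32)), 'orange': (array([310.6, 230.8]), array([303, 220,  16,  22, 261], dtype=int32)), 'brass': (array([281.5, 246.3]), array([275, 235,  14,  22, 256], dtype=int32))}
```

View pics/s12.png

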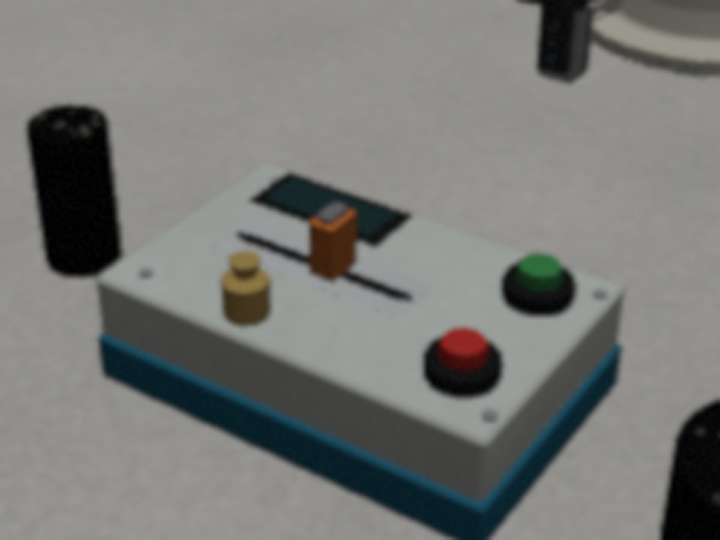

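```bash
python3 -c "
from station import arm;print(arm.hand_in())"
```

```text
the job is handed in; nothing more can be done
None
```

The lever is resting in the third notch, and the green button was pressed afterwards and has come back up. I handed the job in at about 18 s, with the gripper clear of everything.

- **Lever:** I pushed it with the shut fingertips only, in small steps, and saw three separate jumps in the camera images. They came to rest at about 18.5, 32.9 and 47.3 mm from the start. The 14 mm spacing matches the notches, and the lever was parked at about 1.5 mm, so it sits at roughly 48 mm. It did not move when I backed off or when I pressed the button.
- **Green button:** It reached its stop over about 6 mm. The force was about 4.7 N near the bottom and rose to about 27 N on the fingertips once it was fully down. In the last picture it sits at the same height as at the start.
- **Left alone:** The red button is unchanged in the pictures, and the slim core and brass weight stand where they were. The brass blob read about 0.6 px lower than at the start, which I took as image noise. I did not measure the big core again. The last picture shows only its edge, and the arm stayed well above it.
- **Disagreement:** The top and wrist cameras differed by up to 5 mm on the console's x position. I used the wrist view to place the fingers on both the lever and the button.

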